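# Clip the wiring chart to the sloping stand

## Robot

A 6-joint arm with a two-finger parallel gripper is mounted at the origin on the work surface. World frame = base frame: x ahead of the robot, y to its left, z up, the work surface at z = 0. Lengths are in m, angles in rad, forces in N, time in s.
With the tool pointing down it reaches from about 0.3 to 0.875 m from the base axis. Payload 6.4 kg.
Tool frame: the origin (TCP) lies between the finger pads; the fingertips stand 14 mm ahead of it and the grasp point (between the pads) lies 5 mm behind it (r.tcp_to_tips is the distance from the TCP to the fingertips, in m); z points along the fingers, y is the line along which they close (so a half turn about z gives the same grasp; the last joint's range is limited). The gripper opens to 85 mm and grips with 20 to 120 N. Pads are 22 mm wide; open, the fingers measure 114 mm over their backs; the gripper's body (76 mm by 85 mm) begins 54 mm behind the grasp point. The pads swing forward as they close: fully open they stand 13 mm farther back than shut.
Start: joints at [1.051, 0.181, 1.607, -0, 1.354, -0.206], TCP at [0.177, 0.547, 0.245] pointing down, gripper open.
Joint ranges: [-2.99, 2.99], [-0.89, 2.07], [0.3, 2.58], [-1.14, 4.28], [0, 2.63], [-3.12, 3.12]. Speed limits (rad/s): [2.57, 2.57, 3.01, 3.14, 3.14, 3.14].

## Interface

Orientations are given as a rotation vector (axis times angle).
In Python, from rig import r, vision, finder gives the robot as it stands.
- The arm moves only by the tool step_arm, never from a script. Its argument "moves" is a list of rows, each an object of numbers: "ax", "ay", "az": the turn, a rotation vector about the tool's x, y, z normalised to -1 to 1, where 1 is pi rad; "tx", "ty", "tz": the shift along the tool's x, y, z normalised to -1 to 1, where 1 is 60 cm; "fingers": the closure, from -1 (fully open) to 1 (shut), so that 0 is half open. A call has 1 to 12 rows; each row is the pose to reach, as a shift and turn from the pose commanded when the call began, along the tool's axes at that moment, turning the shorter way round; what a row does not reach only later rows make up. A row lasts 1/10 s, in which the tool goes at most 50 mm and 8.59 degrees, less where a joint would pass 70% of its speed; a pose out of reach is approached as far as the arm can. A call with a number of a shift or a turn outside -1 to 1 is refused whole. A call with a gripper value outside its range is refused whole. The fingers move at their own pace and stop on an object; the grip force is fixed at half the most. Time passes only in rows, so rows that repeat a pose let the fingers close. It gives the time, the measured TCP pose, the force, the opening and the grip force at its end, in the units of the state.
- r.read_state(): the state, without advancing time (a new reading comes with each control period).
- vision.get_image(name): name is "side" or "top" or "wrist"; returns (picture, depth): 480x640x3 uint8, blue, green, red; 480x640 float32, m along the optical axis (not along the pixel's ray), 0 where there is no reading.
- vision.get_calibration(name): a dict with "fx", "fy", "cx", "cy" (pixels), "pose" (4x4, takes a point from camera to world coordinates); the wrist camera has in their place "mount" (4x4, takes a point from camera to tool coordinates, whose origin is the TCP and whose axes are the flange's). Camera axes: x right, y down, z forward; pixel columns grow to the right and rows downward; lengths in m; the calibration is good to about 2 mm. The wrist camera is an equidistant fisheye: a pixel r from the principal point sees the ray r / f radians off the axis. A picture is of the moment at which its call begins: read the wrist's pose just before it. get_calibration takes no time and is no camera call.
- r.hand_in(): hands the job in; it is judged then, once.
Trained networks look in the newest picture that a camera, given by its name, has taken for a name from the list of things; names that differ only in an ending like _2 or _b are one class to them, and where a whole thing is asked for, a point or a joint stands for the part that bears it (a point fixed in the world has none). Each returns a list of dicts, best first, with "conf" (0 to 1); they miss things now and then, are a little off and sometimes report something else, mostly with a low value. They report only what shows in the picture. A call takes as long as a camera call. They do not tell look-alikes from the thing itself.
- finder.recognise(camera, target): "box" ([centre column, centre row, width, height] in pixels, round what is visible of it).
- finder.outline_of(camera, target): "region" (480x640 bool, what is visible of it) and "box" ([centre column, centre row, width, height] in pixels, round what is visible of it).
- finder.mark_of(camera, target): "location" ([column, row] in pixels: a listed point, or the origin of a listed thing).
The state is a dict: "time_s": time; "qpos": joint angles; "dq": joint speeds; "joint_efforts": joint torques, N m; "ee_pos": TCP position; "eef_rot": TCP orientation; "wrist_force": force on the tool from outside, world axes, zero at the start; "wrist_torque": the same for the moment, N m; "opening": finger opening in m; "grasp_force": force on a finger pad.
Only numpy, scipy, OpenCV 4.12 (cv2) and the standard library are available. Lean on these libraries where they do the work, as an engineer would, in place of code of your own. Each camera call takes 0.05 s, during which the arm holds its last target. There are 200 camera calls.

## Task

Take the wiring chart out of the wooden board rack and lower it right onto the ledge of the sloping stand, printed face showing, centred and with its back flat against the backplate; do not drop it. Then squeeze the orange spring clip off the wall of the plywood tray, push it well down over the stand's top edge to the left or right of the finger notch, in line with the slope, and release it so that its jaws pinch chart and backplate together, leaving everything else where it is.

Things in the scene. Friction and masses are not known exactly. Their poses are not given: they have to be found in the camera images.
- card_center (a point): Centre of the wiring chart, a stiff white plastic panel 210 mm wide (y), 148 mm high (z), 5 mm thick (x), about 0.15 kg. +z to its top edge, 74 mm above this point; +x out of the printed face (green board picture, coloured tags). It stands upright in a groove of the rack, printed face away from the robot, far taller than its neighbours.
- card: The same chart; origin in the middle of its bottom edge, same axes.
- rack: Fixed light wood board rack 150 (x) x 180 (y) x 36 mm high; origin at the centre of its underside. Three grooves along y, 14 mm wide, 45 mm apart, floor 10 mm above the table; the chart and two white breadboards (tops 65 mm above the table) stand one in each, in any order.
- stand_plate: Backplate of the fixed sloping stand, dark steel, 230 wide (y), 148 up its slope (z), 5 mm thick (x -5 to 0). Origin: middle of the corner of face and ledge, 36 mm above the table. +z up the slope, leaning 35 degrees from vertical, top towards the robot; +x square out of the face the chart lies on (up and away from the robot). Two thin struts behind it, 70 mm either side.
- edge_left (a point): Point on the top edge of the backplate (at its face), centre of the part at +y of the notch: 77.5 mm from the middle, 148 mm up the slope. Axes as stand_plate. With the chart in place the pair is 10 mm thick here, centred on this point, both tops level.
- edge_right (a point): The like point at -y of the notch.
- clip_grip (a point): Grasp point of the spring clip, midway between its two flat orange handles, 45 mm above the hinge. +z from jaws to handles (up at the start); x is the way handles and jaws open and close. Handles: 16 to 62 mm above the hinge, 28 mm wide (y); parked, 61 mm across the tips and 52 mm here. It is parked upright on the tray's far wall, nothing within 40 mm of its handles.
- clip_jaw (a point): Midway between the clip's orange jaw pads, 39 mm below the hinge, axes as clip_grip. The pads reach from 29 to 49 mm below the hinge; opened to the stop they are about 29 mm apart, parked and at work 8 to 10 mm. The hinge barrel (radius 6.5 mm) limits how far an edge can enter between the jaws.
- clip: The clip: 111 mm long, 0.14 kg; origin on its hinge, axes as clip_grip. Parked, the hinge is 14 mm above the tray wall. Pressing the handles together opens the jaws, up to a stop where the handles' outsides are parallel and 30 mm apart (about 15 N). Let go, each jaw closes with about 10 N.
- tray: Fixed plywood parts tray 130 (x) x 190 (y) x 70 mm high, walls 8 mm thick, origin at the centre of its underside. The clip sits on the wall at +x, within 50 mm of its middle.
- bread_a: White breadboard 165 x 55 x 9.5 mm standing on edge in the rack; leave it. Origin at the middle of its lower edge.
- bread_b: Second such breadboard.
- pliers: Blue pliers 150 mm long lying in the tray; leave them. Origin under the middle.
- reel: Small solder reel, 36 mm across and 24 mm high, standing in the tray; leave it. Origin at its underside.
- bottle: Amber bottle with red cap, 48 mm across, 115 mm high, standing to the left of the stand; leave it. Origin at its underside.
- carton_a: Small blue carton 34 x 86 x 26 mm on the table between the stand and the robot; leave it. Origin at its underside.
- carton_b: Second such carton, to the right of the stand; leave it.
- ledge_mid (a point): Same point and axes as stand_plate. The ledge (z = 0) is 16 mm deep in front of the face and ends in a 3 mm thick lip that rises 9 mm. In the middle of the plate's top edge is a finger notch, open through the plate, 80 mm wide and 50 mm deep, with 75 mm of plate to each side of it.
Mind the look-alikes: they are no part of the job. Of the things that look like the card, the smaller one is meant.

How it is judged:
By the outcome, as a careful person would: the job done as asked, in the order asked, and still so for the second after the job is handed in, with the robot touching nothing.
It also fails if it takes over 61 s, if anything falls off the work surface, if the arm or the gripper's body presses on something with over 40 N, if the wrist force passes 120 N, or if a joint passes its speed limit or range.

## Working session

There is one attempt and no reset: what is moved stays moved. The work goes in short steps, Python scripts to look and compute and a tool call to move; the robot and the scene stay as the last step left them, time stands still between calls to the robot, and variables do not carry over. Pictures are saved under pics/ and viewed, at most 10 in all, crops included, and the job is handed in when it is done.

Besides the shell and the picture viewer there is one more tool, called as name(argument=value, ...) on one line, values as JSON. step_arm: Moves the arm, as the interface text tells. Scaled input: -1 to 1 covers 60 cm each way for a shift and pi rad each way for a turn. Its arguments: {"type":"object","properties":{"moves":{"type":"array"}},"required":["moves"]}

```bash
ls; mkdir -p pics; cat > h.py <<'E'
import numpy as np,cv2
from scipy.spatial.transform import Rotation as R
from rig import r,vision,finder
E
python3 - <<'E'
from h import *
print(r.read_state())
ims=[]
for n in("side","top"):
    im,d=vision.get_image(n);np.save(f"pics/{n}.npy",d);cv2.imwrite(f"pics/{n}0.png",im)
    c=vision.get_calibration(n);print(n,c['fx'],c['fy'],c['cx'],c['cy'],np.round(c['pose'],3).tolist())
c=vision.get_calibration("wrist");print(c)
E
```

```text
pics
{'time_s': 0.0, 'qpos': array([ 1.05068292e+00,  1.81538836e-01,  1.60802139e+00, -3.11568323e-05,
        1.35381050e+00, -2.06299223e-01]), 'dq': array([ 7.47973472e-06, -9.56499290e-04, -7.86270745e-05,  2.70264654e-04,
        8.23698018e-04, -1.60668095e-03]), 'joint_efforts': array([ 9.58140699e-04, -4.44871438e+01, -3.51331973e+01, -1.91262070e-04,
        9.11777315e-03,  1.05576390e-05]), 'ee_pos': array([0.17721382, 0.54644269, 0.24437891]), 'eef_rot': array([-4.90813086e-01, -3.10240390e+00,  2.62725491e-03]), 'wrist_force': array([ 0.2527154 ,  0.06136569, -0.16002179]), 'wrist_torque': array([-0.00529142,  0.01010142, -0.02056707]), 'grasp_force': 0.0, 'opening': 0.08525280487774885}
side 592.8439414960313 592.8439414960313 322.0575870189 248.8244306668343 [[0.992, -0.093, 0.09, 0.327], [-0.128, -0.601, 0.789, -1.077], [-0.019, -0.794, -0.608, 0.964], [0.0, 0.0, 0.0, 1.0]]
top 516.7442794249523 516.7442794249523 328.0186150065422 240.60056574138537 [[0.01, -0.998, 0.059, 0.41], [-1.0, -0.011, -0.006, 0.019], [0.007, -0.058, -0.998, 1.148], [0.0, 0.0, 0.0, 1.0]]
{'fx': 371.64829954431775, 'fy': 371.64829954431775, 'cx': 322.1135934229537, 'cy': 236.38384988551184, 'mount': array([[ 4.96923333e-05, -9.52741987e-01, -3.03780683e-01,
         7.75550511e-02],
       [ 9.99999897e-01,  1.84710398e-04, -4.15724339e-04,
         5.60368390e-04],
       [ 4.52189484e-04, -3.03780631e-01,  9.52741898e-01,
        -1.29670373e-01],
       [ 0.00000000e+00,  0.00000000e+00,  0.00000000e+00,
         1.00000000e+00]])}
```

View pics/side0.png

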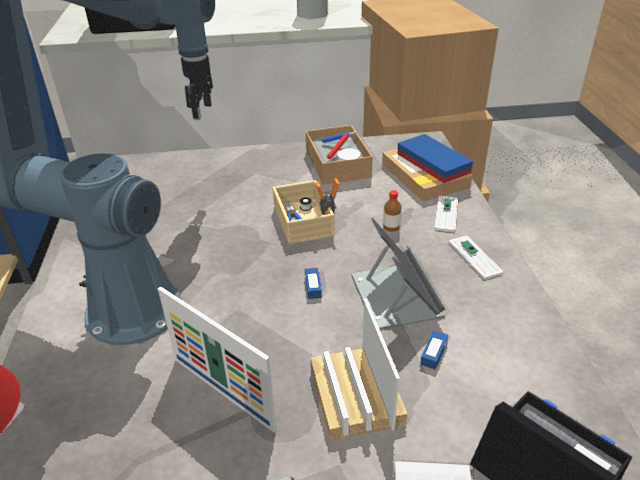

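View pics/top0.png

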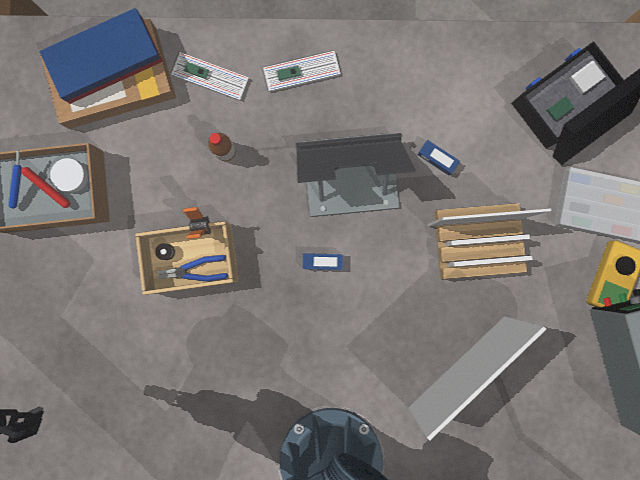

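```bash
python3 - <<'E'
from h import *
for n in("side","top"):
    c=vision.get_calibration(n);P=np.array(c['pose'])
    d=np.load(f"pics/{n}.npy")
    for t in ["card_center","card","rack","stand_plate","edge_left","edge_right","clip_grip","clip_jaw","clip","tray","bottle","carton_a","ledge_mid","bread_a"]:
        for o in finder.mark_of(n,t)[:3]:
            u,v=o['location'];z=d[int(v),int(u)]
            p=P@[(u-c['cx'])/c['fx']*z,(v-c['cy'])/c['fy']*z,z,1]
            print(n,t,round(o['conf'],2),np.round([u,v]),np.round(p[:3],3))
E
```

```text
side card_center 0.73 [214. 355.] [ 0.205 -0.278  0.118]
side card_center 0.61 [376. 365.] [ 0.518 -0.304  0.067]
side card_center 0.15 [360. 400.] [ 0.476 -0.356  0.032]
side card 0.8 [379. 389.] [ 0.517 -0.338  0.036]
side card 0.61 [225. 392.] [ 0.214 -0.284  0.015]
side rack 0.8 [358. 398.] [ 0.474 -0.35   0.031]
side rack 0.6 [380. 226.] [0.599 0.064 0.138]
side stand_plate 0.62 [418. 281.] [ 0.667 -0.057  0.058]
side edge_left 0.61 [378. 227.] [0.587 0.028 0.161]
side edge_left 0.52 [415. 279.] [ 0.652 -0.079  0.083]
side edge_right 0.73 [401. 264.] [ 0.624 -0.057  0.115]
side edge_right 0.43 [392. 228.] [0.672 0.221 0.015]
side edge_right 0.28 [356. 395.] [ 0.47 -0.35  0.04]
side clip_grip 0.86 [327. 184.] [0.528 0.497 0.002]
side clip_grip 0.24 [326. 212.] [0.495 0.262 0.057]
side clip_jaw 0.78 [329. 211.] [0.501 0.253 0.067]
side clip 0.87 [329. 198.] [0.503 0.272 0.095]
side tray 0.63 [378. 227.] [0.591 0.043 0.151]
side tray 0.56 [303. 220.] [0.427 0.214 0.072]
side bottle 0.59 [394. 226.] [0.676 0.22  0.02 ]
side bottle 0.16 [433. 351.] [ 0.652 -0.252  0.03 ]
side carton_
[... 827 characters left out ...]
.063]
top clip_grip 0.74 [193. 224.] [0.504 0.29  0.089]
top clip_jaw 0.95 [206. 228.] [0.498 0.271 0.052]
top clip 0.96 [199. 224.] [0.503 0.276 0.094]
top tray 0.63 [193. 259.] [0.433 0.307 0.01 ]
top tray 0.56 [202. 225.] [0.501 0.269 0.094]
top tray 0.52 [397. 169.] [ 0.609 -0.12   0.151]
top bottle 0.7 [228. 152.] [0.659 0.225 0.069]
top carton_a 0.73 [435. 159.] [ 0.659 -0.222  0.025]
top carton_a 0.57 [324. 265.] [0.422 0.02  0.025]
top carton_a 0.22 [196. 225.] [0.5   0.283 0.091]
top ledge_mid 0.94 [351. 146.] [ 0.681 -0.037  0.037]
top bread_a 0.94 [482. 239.] [ 0.48  -0.31   0.068]
top bread_a 0.68 [487. 259.] [ 0.44  -0.338  0.013]
top bread_a 0.61 [314. 180.] [0.585 0.04  0.155]
```

Two things look like the chart: the free-standing panel at side (215,355) / top (475,380), and the panel in the rack's far groove at side (382,365) / top (490,217). The rack one is smaller and stands in a groove among the breadboards with its printed face turned away, so it fits the description. I'll confirm this with one crop and measure both panels.

```bash
cat >> h.py <<'E'
def cloud(n,d):
    c=vision.get_calibration(n);P=np.array(c['pose']);v,u=np.mgrid[:480,:640]
    X=np.stack([(u-c['cx'])/c['fx']*d,(v-c['cy'])/c['fy']*d,d],-1)@P[:3,:3].T+P[:3,3]
    X[d==0]=np.nan
    return X
E
python3 - <<'E'
from h import *
im=cv2.imread("pics/side0.png");cv2.imwrite("pics/crop1.png",cv2.resize(im[270:450,150:420],None,fx=2.9,fy=2.9,interpolation=cv2.INTER_CUBIC))
C={n:cloud(n,np.load(f"pics/{n}.npy")) for n in("side","top")}
def sel(n,lo,hi):
    X=C[n].reshape(-1,3);return X[np.all((X>lo)&(X<hi),1)]
# big panel vs card
for n in C:
    p=sel(n,[.45,-.45,.10],[.6,-.18,.2]);print(n,'card N',len(p))
    if len(p):
        print(' pct y',np.percentile(p[:,1],[1,99]),'z',np.percentile(p[:,2],[1,50,99]))
        t=p[p[:,2]>.12];k=np.polyfit(t[:,1],t[:,0],1);print(' x=a y+b',k,'x mid',np.polyval(k,t[:,1].mean()),t[:,1].mean(), 'std',(t[:,0]-np.polyval(k,t[:,1])).std(), 'zmax',t[:,2].max())
    p=sel(n,[.1,-.5,.03],[.4,-.1,.35]);print(n,'big',p.min(0),p.max(0))
    p=sel(n,[.5,-.2,.06],[.75,.16,.2])
    print(n,'stand',len(p),p.min(0),p.max(0))
    # plane fit ransac
    best=None;rng=np.random.default_rng(0)
    for _ in range(500):
        q=p[rng.choice(len(p),3,False)];m=np.cross(q[1]-q[0],q[2]-q[0]);m/=np.linalg.norm(m)+1e-12
        k=abs((p-q[0])@m)<.003
        if best is None or k.sum()>best.sum():best=k
    q=p[best];m=np.linalg.svd(q-q.mean(0))[2][2];m*=np.sign(m[0])
    print(' plane n',m,'lean',np.degrees(np.arcsin(m[2])),'yaw',np.degrees(np.arctan2(m[1],m[0])),'c',q.mean(0),len(q),'off',m@q.mean(0))
    ydir=np.cross([0,0,1],m);ydir/=np.linalg.norm(ydir);zd=np.cross(m,ydir)
    print(' y ext',np.percentile(q@ydir,[.5,99.5]),'z ext',np.percentile(q@zd,[.5,99.5]),'zd',zd)
    p=sel(n,[.45,.2,.085],[.56,.36,.18]);print(n,'clip',len(p),p.min(0),np.median(p,0),p.max(0))
E
```

```text
side card N 1082
 pct y [-0.41795341 -0.21036534] z [0.10096433 0.13876102 0.16240338]
 x=a y+b [-0.09129885  0.49045266] x mid 0.5200239725673849 -0.3238957888058441 std 0.0015608806999314754 zmax 0.16444366711225933
side big [ 0.10670297 -0.38653408  0.0300731 ] [ 0.39999756 -0.1685543   0.213251  ]
side stand 935 [ 0.57993672 -0.1569088   0.0600031 ] [0.67367777 0.08252885 0.16195786]
 plane n [0.80601076 0.07976718 0.58650137] lean 35.90912597656031 yaw 5.651896153017197 c [ 0.62638297 -0.05349698  0.1145448 ] 734 off 0.5677847893638874
 y ext [-0.2164697   0.01543999] z ext [-0.33600757 -0.21248901] zd [-0.58365016 -0.05776117  0.80994823]
side clip 268 [0.46986743 0.25495953 0.08525925] [0.50828271 0.27093335 0.11245409] [0.53135013 0.30219879 0.14643096]
top card N 532
 pct y [-0.41501775 -0.2084378 ] z [0.10172378 0.15539363 0.16177218]
 x=a y+b [-0.09165736  0.49398147] x mid 0.5223938991203587 -0.3099852311593559 std 0.0016739269430234994 zmax 0.16282140625736152
top big [ 0.11197693 -0.38480501  0.03003163] [ 0.39980913 -0.16692419  0.21077505]
top stand 2549 [ 0.58091287 -0.15517912  0.0600025 ] [0.67738218 0.07957638 0.16092123]
 plane n [0.81040474 0.0869389  0.57938397] lean 35.407225924265234 yaw 6.123179366026369 c [ 0.62973434 -0.03730155  0.10935576] 2445 off 0.5704557195599643
 y ext [-0.21836061  0.0092945 ] z ext [-0.33083309 -0.21007321] zd [-0.57607851 -0.06180076  0.81505473]
top clip 466 [0.47125933 0.26019994 0.08515142] [0.50548432 0.27730615 0.11460253] [0.53257924 0.2958863  0.14624091]
```

View pics/crop1.png

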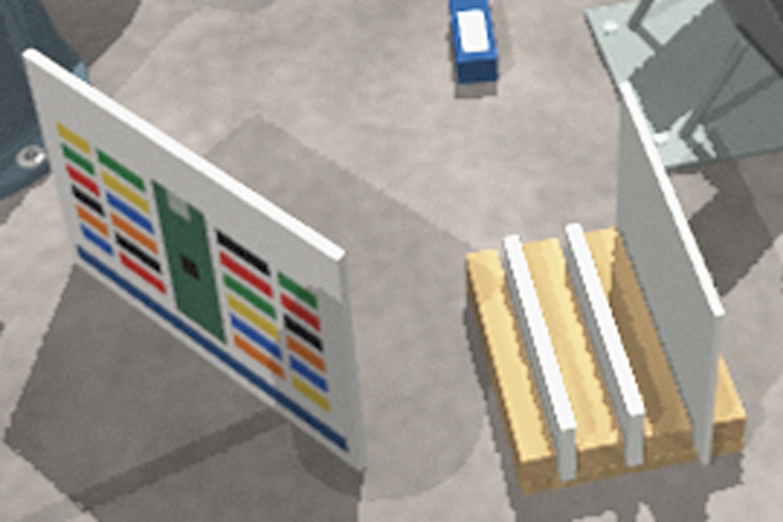

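The crop confirms it. The free-standing panel at (215,355) is larger and free-standing, and the rack panel at (382,365) measures 0.207 m wide with its top at about 0.16 m. I'll set out above the rack panel.

```bash
cat >> h.py <<'E'
def frame(yaw,lean):  # columns: tool axes; yaw, lean deg
    y,l=np.radians([yaw,lean])
    m=np.array([np.cos(l)*np.cos(y),np.cos(l)*np.sin(y),np.sin(l)]);yd=np.array([-np.sin(y),np.cos(y),0]);zd=np.cross(m,yd)
    return np.stack([yd,m,-zd],1)
def move(p,Rt,s=None):
    s=s or r.read_state();R0=R.from_rotvec(s['eef_rot']).as_matrix()
    t=R0.T@(np.asarray(p)-s['ee_pos'])/.6;a=R.from_matrix(R0.T@Rt).as_rotvec()/np.pi
    print('t',np.round(t,4),'a',np.round(a,4),'mm',round(np.linalg.norm(t)*600),'deg',round(np.linalg.norm(a)*180))
E
python3 - <<'E'
from h import *
print(r.tcp_to_tips)
move([.522,-.313,.25],frame(5.2,0))
E
```

```text
0.014
t [-0.9885 -1.186  -0.0078] a [0.     0.     0.3712] mm 926 deg 67
```

step_arm(moves=[{"tx":-0.58,"ty":-0.7,"tz":-0.03,"az":0.22,"fingers":-1},{"tx":-0.58,"ty":-0.7,"tz":-0.03,"az":0.22,"fingers":-1},{"tx":-0.58,"ty":-0.7,"tz":-0.03,"az":0.22,"fingers":-1},{"tx":-0.58,"ty":-0.7,"tz":-0.03,"az":0.22,"fingers":-1},{"tx":-0.58,"ty":-0.7,"tz":-0.03,"az":0.22,"fingers":-1},{"tx":-0.58,"ty":-0.7,"tz":-0.03,"az":0.22,"fingers":-1},{"tx":-0.58,"ty":-0.7,"tz":-0.03,"az":0.22,"fingers":-1},{"tx":-0.58,"ty":-0.7,"tz":-0.03,"az":0.22,"fingers":-1},{"tx":-0.58,"ty":-0.7,"tz":-0.03,"az":0.22,"fingers":-1},{"tx":-0.58,"ty":-0.7,"tz":-0.03,"az":0.22,"fingers":-1}])

```text
schema error: expected keys ax, ay, az, tx, ty, tz, fingers
```

```bash
python3 - <<'E'
from h import *
s=r.read_state();print(s['time_s'],s['ee_pos'],s['dq'].round(2))
move([.522,-.313,.25],frame(5.2,0))
E
```

```text
1.5 [0.17748354 0.54693407 0.24530796] [ 0.  0. -0.  0. -0.  0.]
t [-0.9885 -1.186  -0.0078] a [0.     0.     0.3712] mm 926 deg 67
```

step_arm(moves=[{"tx":-0.58,"ty":-0.7,"tz":-0.03,"ax":0,"ay":0,"az":0.22,"fingers":-1},{"tx":-0.58,"ty":-0.7,"tz":-0.03,"ax":0,"ay":0,"az":0.22,"fingers":-1},{"tx":-0.58,"ty":-0.7,"tz":-0.03,"ax":0,"ay":0,"az":0.22,"fingers":-1},{"tx":-0.58,"ty":-0.7,"tz":-0.03,"ax":0,"ay":0,"az":0.22,"fingers":-1},{"tx":-0.58,"ty":-0.7,"tz":-0.03,"ax":0,"ay":0,"az":0.22,"fingers":-1},{"tx":-0.58,"ty":-0.7,"tz":-0.03,"ax":0,"ay":0,"az":0.22,"fingers":-1},{"tx":-0.58,"ty":-0.7,"tz":-0.03,"ax":0,"ay":0,"az":0.22,"fingers":-1},{"tx":-0.58,"ty":-0.7,"tz":-0.03,"ax":0,"ay":0,"az":0.22,"fingers":-1},{"tx":-0.58,"ty":-0.7,"tz":-0.03,"ax":0,"ay":0,"az":0.22,"fingers":-1},{"tx":-0.58,"ty":-0.7,"tz":-0.03,"ax":0,"ay":0,"az":0.22,"fingers":-1},{"tx":-0.58,"ty":-0.7,"tz":-0.03,"ax":0,"ay":0,"az":0.22,"fingers":-1},{"tx":-0.58,"ty":-0.7,"tz":-0.03,"ax":0,"ay":0,"az":0.22,"fingers":-1}])

```text
time_s: 2.7
ee_pos: [0.3806, 0.0352, 0.264]
eef_rot: [1.523, 2.745, -0.001]
wrist_force: [0.0, 0.1, 0.6]
opening: 0.0854
grasp_force: 0.0
```

```bash
python3 - <<'E'
from h import *
s=r.read_state();print(s['time_s'],s['ee_pos'],s['dq'].round(2))
move([.522,-.313,.25],frame(5.2,0))
E
```

```text
2.7 [0.38061546 0.03517469 0.26400546] [ 0.1  -0.02  0.03  0.04  0.03  0.1 ]
t [-0.617  -0.1073  0.0249] a [0.0004 0.0008 0.1487] mm 376 deg 27
```

step_arm(moves=[{"tx":-0.617,"ty":-0.107,"tz":0.025,"ax":0,"ay":0,"az":0.149,"fingers":-1},{"tx":-0.617,"ty":-0.107,"tz":0.025,"ax":0,"ay":0,"az":0.149,"fingers":-1},{"tx":-0.617,"ty":-0.107,"tz":0.025,"ax":0,"ay":0,"az":0.149,"fingers":-1},{"tx":-0.617,"ty":-0.107,"tz":0.025,"ax":0,"ay":0,"az":0.149,"fingers":-1},{"tx":-0.617,"ty":-0.107,"tz":0.025,"ax":0,"ay":0,"az":0.149,"fingers":-1},{"tx":-0.617,"ty":-0.107,"tz":0.025,"ax":0,"ay":0,"az":0.149,"fingers":-1},{"tx":-0.617,"ty":-0.107,"tz":0.025,"ax":0,"ay":0,"az":0.149,"fingers":-1},{"tx":-0.617,"ty":-0.107,"tz":0.025,"ax":0,"ay":0,"az":0.149,"fingers":-1},{"tx":-0.617,"ty":-0.107,"tz":0.025,"ax":0,"ay":0,"az":0.149,"fingers":-1},{"tx":-0.617,"ty":-0.107,"tz":0.025,"ax":0,"ay":0,"az":0.149,"fingers":-1}])

```text
time_s: 3.7
ee_pos: [0.5231, -0.3059, 0.2476]
eef_rot: [-2.109, -2.326, -0.001]
wrist_force: [0.4, 0.1, -0.8]
opening: 0.0855
grasp_force: 0.0
```

```bash
cat >> h.py <<'E'
def wcloud():
    s=r.read_state();T=np.eye(4);T[:3,:3]=R.from_rotvec(s['eef_rot']).as_matrix();T[:3,3]=s['ee_pos']
    im,d=vision.get_image("wrist");c=vision.get_calibration("wrist");M=T@np.array(c['mount'])
    v,u=np.mgrid[:480,:640];x,y=u-c['cx'],v-c['cy'];rr=np.hypot(x,y)+1e-9;th=rr/c['fx']
    k=np.tan(th)/rr;X=np.stack([x*k*d,y*k*d,d],-1)@M[:3,:3].T+M[:3,3]
    X[(d==0)|(th>1.45)]=np.nan
    return im,d,X,s
E
python3 - <<'E'
from h import *
im,d,X,s=wcloud();cv2.imwrite("pics/w1.png",im);np.save("pics/w1.npy",X)
print(s['time_s'],s['ee_pos'])
p=X.reshape(-1,3);p=p[np.all((p>[.48,-.45,.06])&(p<[.58,-.18,.18]),1)]
print(len(p),p.min(0),p.max(0))
for lo,hi in((.152,.175),(.12,.15),(.07,.11)):
    q=p[(p[:,2]>lo)&(p[:,2]<hi)]
    if len(q)>20:
        k=np.polyfit(q[:,1],q[:,0],1);res=q[:,0]-np.polyval(k,q[:,1]);print(lo,len(q),'at y-.313 x',np.polyval(k,-.313),'slope',k[0],'res pct',np.percentile(res,[2,50,98]),'y',np.percentile(q[:,1],[1,99]),'z',np.percentile(q[:,2],[2,50,98]))
for t in("card_center","card"):
    for o in finder.mark_of("wrist",t)[:2]:u,v=np.int32(o['location']);print(t,o['conf'],u,v,X[v,u])
E
```

```text
3.7 [ 0.52311745 -0.30591684  0.24762905]
3257 [ 0.48001032 -0.41748467  0.06002829] [ 0.53346287 -0.20879633  0.16163712]
0.152 2454 at y-.313 x 0.5218162928865492 slope -0.09140001428944634 res pct [-2.37419243e-03 -6.82989319e-05  2.48414234e-03] y [-0.41410083 -0.21049763] z [0.15785409 0.15914155 0.16048147]
0.12 91 at y-.313 x 0.5246957535105149 slope -0.09019655843753799 res pct [-2.11164946e-04  2.73862735e-06  1.61779907e-04] y [-0.40117797 -0.2252794 ] z [0.12308277 0.1281796  0.13035523]
card_center 0.92 5 173 [ 0.21734181 -0.27872704  0.11201146]
card_center 0.73 317 226 [ 0.51881717 -0.29100392  0.15888464]
card 0.83 65 157 [ 0.21550572 -0.27723012  0.00707355]
card 0.64 319 208 [ 0.51895894 -0.2796792   0.15866328]
```

View pics/w1.png

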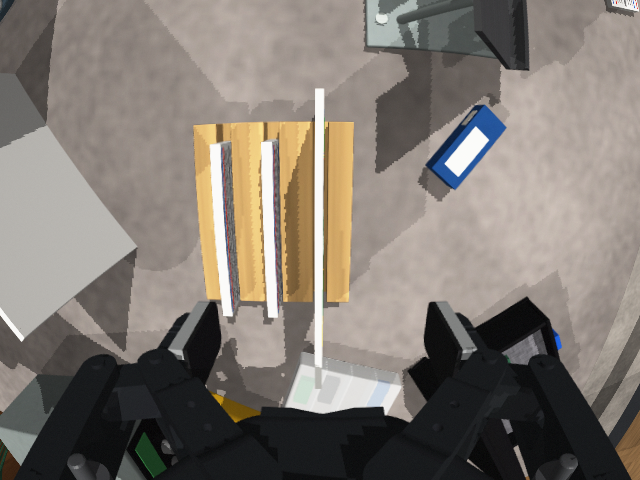

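The picture shows the card's top edge from (319,90) to (319,370), upright and lined up between the open fingers at (210,330) and (435,330). Its top is at z 0.159, as expected.

```bash
python3 - <<'E'
from h import *
s=r.read_state();print(s['ee_pos'],s['time_s'])
move([.5218,-.3131,.139],frame(5.22,0))
E
```

```text
[ 0.52310714 -0.30515957  0.24847373] 3.85
t [-0.013  -0.0035  0.1825] a [-0.     -0.0001  0.0026] mm 110 deg 0
```

step_arm(moves=[{"tx":-0.013,"ty":-0.0035,"tz":0.06,"ax":0,"ay":0,"az":0.0026,"fingers":-0.6},{"tx":-0.013,"ty":-0.0035,"tz":0.12,"ax":0,"ay":0,"az":0.0026,"fingers":-0.4},{"tx":-0.013,"ty":-0.0035,"tz":0.16,"ax":0,"ay":0,"az":0.0026,"fingers":-0.4},{"tx":-0.013,"ty":-0.0035,"tz":0.183,"ax":0,"ay":0,"az":0.0026,"fingers":-0.4},{"tx":-0.013,"ty":-0.0035,"tz":0.183,"ax":0,"ay":0,"az":0.0026,"fingers":-0.4},{"tx":-0.013,"ty":-0.0035,"tz":0.183,"ax":0,"ay":0,"az":0.0026,"fingers":-0.4}])

```text
time_s: 4.45
ee_pos: [0.5225, -0.3148, 0.1398]
eef_rot: [2.118, 2.318, 0.0]
wrist_force: [0.5, 0.1, 0.9]
opening: 0.0604
grasp_force: 0.0
```

```bash
python3 - <<'E'
from h import *
s=r.read_state();print(s['ee_pos'],s['time_s'],s['opening'],s['wrist_force'])
move([.5218,-.3131,.139],frame(5.22,0))
E
```

```text
[ 0.52245569 -0.31480788  0.13982957] 4.45 0.060371438189144214 [0.50641743 0.1001205  0.85912645]
t [ 0.0029 -0.0008  0.0014] a [ 0.0004  0.0004 -0.0003] mm 2 deg 0
```

step_arm(moves=[{"tx":0,"ty":0,"tz":0,"ax":0,"ay":0,"az":0,"fingers":1},{"tx":0,"ty":0,"tz":0,"ax":0,"ay":0,"az":0,"fingers":1},{"tx":0,"ty":0,"tz":0,"ax":0,"ay":0,"az":0,"fingers":1},{"tx":0,"ty":0,"tz":0,"ax":0,"ay":0,"az":0,"fingers":1},{"tx":0,"ty":0,"tz":0,"ax":0,"ay":0,"az":0,"fingers":1},{"tx":0,"ty":0,"tz":0,"ax":0,"ay":0,"az":0,"fingers":1},{"tx":0,"ty":0,"tz":0,"ax":0,"ay":0,"az":0,"fingers":1},{"tx":0,"ty":0,"tz":-0.02,"ax":0,"ay":0,"az":0,"fingers":1}])

```text
time_s: 5.25
ee_pos: [0.5206, -0.3138, 0.1488]
eef_rot: [-2.117, -2.315, 0.0]
wrist_force: [0.1, -0.0, -2.6]
opening: 0.0046
grasp_force: 58.5
```

step_arm(moves=[{"tx":0,"ty":0,"tz":-0.05,"ax":0,"ay":0,"az":0,"fingers":1},{"tx":0,"ty":0,"tz":-0.1,"ax":0,"ay":0,"az":0,"fingers":1},{"tx":0,"ty":0,"tz":-0.16,"ax":0,"ay":0,"az":0,"fingers":1},{"tx":0,"ty":0,"tz":-0.22,"ax":0,"ay":0,"az":0,"fingers":1},{"tx":0,"ty":0,"tz":-0.28,"ax":0,"ay":0,"az":0,"fingers":1},{"tx":0,"ty":0,"tz":-0.32,"ax":0,"ay":0,"az":0,"fingers":1},{"tx":0,"ty":0,"tz":-0.32,"ax":0,"ay":0,"az":0,"fingers":1},{"tx":0,"ty":0,"tz":-0.32,"ax":0,"ay":0,"az":0,"fingers":1}])

```text
time_s: 6.05
ee_pos: [0.5215, -0.3146, 0.3417]
eef_rot: [-2.119, -2.318, -0.0]
wrist_force: [-1.1, -0.2, -2.4]
opening: 0.0042
grasp_force: 58.8
```

```bash
python3 - <<'E'
from h import *
C={n:cloud(n,np.load(f"pics/{n}.npy")).reshape(-1,3) for n in("side","top")}
C['w']=np.load("pics/w1.npy").reshape(-1,3)
for n,X in C.items():
  for yaw in (5.5,6.0,6.5):
    T=frame(yaw,35);yd,m,zd=T[:,0],T[:,1],-T[:,2]
    p=X[np.all((X>[.5,-.2,.05])&(X<[.75,.16,.18]),1)]
    q=p-np.array([.68,-.035,.036]);q=np.stack([q@m,q@yd,q@zd],1)
    f=q[(abs(q[:,0])<.012)&(q[:,2]>.02)&(q[:,2]<.143)]
    k,*_=np.linalg.lstsq(np.c_[f[:,1:],np.ones(len(f))],f[:,0],rcond=None)
    res=f[:,0]-np.c_[f[:,1:],np.ones(len(f))]@k
    g=q[abs(q[:,0])<.015]
    mid=g[(g[:,2]>.02)&(g[:,2]<.09)];top=g[(abs(g[:,1])>.06)&(abs(g[:,1])<.1)]
    print(n,yaw,len(f),'x0 %.4f dyaw %.4f dlean %.4f std %.4f'%(k[2],k[0],k[1],res.std()),'y',np.percentile(mid[:,1],[.5,99.5]) if len(mid) else 0,'ztop',np.percentile(top[:,2],[99,99.8]) if len(top) else 0)
E
```

```text
side 5.5 692 x0 0.0005 dyaw -0.0018 dlean -0.0054 std 0.0013 y [-0.11488976  0.1174948 ] ztop [0.15302001 0.15370699]
side 6.0 687 x0 0.0005 dyaw 0.0051 dlean -0.0055 std 0.0012 y [-0.11446384  0.11786033] ztop [0.15321221 0.15372502]
side 6.5 686 x0 0.0005 dyaw 0.0123 dlean -0.0056 std 0.0012 y [-0.11402807  0.1182106 ] ztop [0.15354241 0.15374211]
top 5.5 2419 x0 0.0012 dyaw -0.0091 dlean -0.0027 std 0.0010 y [-0.11102136  0.11696597] ztop [0.14958551 0.15083133]
top 6.0 2425 x0 0.0012 dyaw -0.0020 dlean -0.0027 std 0.0010 y [-0.11081209  0.11723209] ztop [0.14965665 0.15041566]
top 6.5 2422 x0 0.0012 dyaw 0.0052 dlean -0.0027 std 0.0010 y [-0.11058683  0.11747947] ztop [0.14985995 0.15014107]
w 5.5 1356 x0 0.0028 dyaw 0.0249 dlean 0.0032 std 0.0010 y [-0.11358019 -0.05108209] ztop [0.14942899 0.15003433]
w 6.0 1355 x0 0.0028 dyaw 0.0318 dlean 0.0030 std 0.0010 y [-0.1131988  -0.05041244] ztop [0.14990652 0.15050365]
w 6.5 1350 x0 0.0028 dyaw 0.0387 dlean 0.0030 std 0.0010 y [-0.1129724  -0.05028466] ztop [0.15037169 0.15096805]
```

```bash
cat >> h.py <<'E'
T=frame(6.0,35);yd,m,zd=T[:,0],T[:,1],-T[:,2]
O=np.array([.68,-.035,.036])+.001*m+.0024*yd+.002*zd
def S(x,y,z): return O+x*m+y*yd+z*zd
E
python3 - <<'E'
from h import *
print(O)
s=r.read_state()
move(S(.0125,-.0017,.1288+.2),T,s)
im,d,X,s=wcloud()
p=(X.reshape(-1,3)-s['ee_pos'])@R.from_rotvec(s['eef_rot']).as_matrix()
p=p[np.all((p>[-.13,-.03,-.06])&(p<[.13,.03,.15]),1)];p=p[abs(p[:,1])<.006]
q=p[p[:,2]<-.01];print(len(p),len(q),np.percentile(p[:,0],[1,50,99]),p.min(0),p.max(0))
for lo,hi in((.02,.1),(-.13,-.03)):
    a=p[(p[:,0]>lo)&(p[:,0]<hi)];print(len(a),np.median(a,0) if len(a) else 0)
E
```

```text
[ 0.67942293 -0.03264743  0.03821188]
t [0.4371 0.007  0.0452] a [-0.1946  0.0013 -0.0047] mm 264 deg 35
8753 8404 [-0.02724683  0.02243532  0.10504647] [-0.03162156 -0.00598697 -0.05999233] [0.10678805 0.00599601 0.01004548]
4095 [ 0.06405992  0.00036801 -0.0197944 ]
25 [-0.0306652   0.0003607  -0.01957385]
```

step_arm(moves=[{"tx":0.03,"ty":0,"tz":0,"ax":0,"ay":0,"az":0,"fingers":1},{"tx":0.08,"ty":0.001,"tz":0.01,"ax":-0.02,"ay":0,"az":0,"fingers":1},{"tx":0.14,"ty":0.002,"tz":0.015,"ax":-0.05,"ay":0,"az":-0.001,"fingers":1},{"tx":0.2,"ty":0.003,"tz":0.02,"ax":-0.09,"ay":0,"az":-0.002,"fingers":1},{"tx":0.26,"ty":0.004,"tz":0.027,"ax":-0.13,"ay":0,"az":-0.003,"fingers":1},{"tx":0.32,"ty":0.005,"tz":0.033,"ax":-0.16,"ay":0.001,"az":-0.004,"fingers":1},{"tx":0.38,"ty":0.006,"tz":0.04,"ax":-0.18,"ay":0.001,"az":-0.004,"fingers":1},{"tx":0.42,"ty":0.007,"tz":0.043,"ax":-0.19,"ay":0.001,"az":-0.005,"fingers":1},{"tx":0.437,"ty":0.007,"tz":0.045,"ax":-0.1946,"ay":0.0013,"az":-0.0047,"fingers":1},{"tx":0.437,"ty":0.007,"tz":0.045,"ax":-0.1946,"ay":0.0013,"az":-0.0047,"fingers":1},{"tx":0.437,"ty":0.007,"tz":0.045,"ax":-0.1946,"ay":0.0013,"az":-0.0047,"fingers":1}])

```text
time_s: 7.2
ee_pos: [0.5026, -0.0536, 0.3153]
eef_rot: [1.782, 1.98, 0.623]
wrist_force: [-0.5, -0.8, -1.6]
opening: 0.0041
grasp_force: 58.8
```

```bash
python3 - <<'E'
from h import *
im,d,X,s=wcloud();cv2.imwrite("pics/w2.png",im);np.save("pics/w2.npy",X)
print(s['time_s'],s['ee_pos'],(s['ee_pos']-O)@np.stack([m,yd,zd],1))
p=X.reshape(-1,3);q=(p-O)@np.stack([m,yd,zd],1)
f=q[(abs(q[:,0])<.01)&(abs(q[:,1])<.125)&(q[:,2]>.01)&(q[:,2]<.16)]
g=f[(f[:,2]>.02)&(f[:,2]<.143)]
k,*_=np.linalg.lstsq(np.c_[g[:,1:],np.ones(len(g))],g[:,0],rcond=None);print('face x',k,len(g))
for nm,c in(('L',f[(f[:,1]>.06)&(f[:,1]<.1)]),('R',f[(f[:,1]<-.06)&(f[:,1]>-.1)])):
    if len(c):print(nm,len(c),np.percentile(c[:,2],[1,50,99,99.8]))
mid=f[f[:,2]<.09];print('y',np.percentile(mid[:,1],[.5,99.5]),len(mid))
b=f[(f[:,2]>.11)];print('notch',np.histogram(b[:,1],bins=np.arange(-.12,.125,.01)))
l=q[(abs(q[:,1])<.11)&(q[:,0]>.004)&(q[:,0]<.03)&(q[:,2]>-.02)&(q[:,2]<.03)]
for a in np.arange(.004,.03,.003):
    c=l[(l[:,0]>=a)&(l[:,0]<a+.003)];print(round(a,3),len(c),np.percentile(c[:,2],[5,50,95]).round(4) if len(c)>5 else '')
ca=q[(q[:,2]>.18)&(abs(q[:,0]-.0125)<.012)];print('card',len(ca),np.median(ca[:,0]),ca.min(0),ca.max(0))
E
```

```text
7.2 [ 0.50259371 -0.05358687  0.31527622] [ 0.01306813 -0.00234104  0.3290827 ]
face x [ 0.00542994 -0.01466036 -0.00023045] 1232
L 526 [0.01218408 0.1461167  0.14851342 0.14862975]
R 226 [0.02031848 0.0995979  0.1482897  0.14865609]
y [-0.11308997  0.11257795] 579
notch (array([  0,   0,   0,   2,  32,  59,  60, 120,  24,   0,   0,   0,   0,
         0,   0,   1,  81,  92,  92,  87,  95,  96,  97,  44]), array([-1.20000000e-01, -1.10000000e-01, -1.00000000e-01, -9.00000000e-02,
       -8.00000000e-02, -7.00000000e-02, -6.00000000e-02, -5.00000000e-02,
       -4.00000000e-02, -3.00000000e-02, -2.00000000e-02, -1.00000000e-02,
       -5.55111512e-17,  1.00000000e-02,  2.00000000e-02,  3.00000000e-02,
        4.00000000e-02,  5.00000000e-02,  6.00000000e-02,  7.00000000e-02,
        8.00000000e-02,  9.00000000e-02,  1.00000000e-01,  1.10000000e-01,
        1.20000000e-01]))
0.004 0 
0.007 0 
0.01 0 
0.013 0 
0.016 0 
0.019 0 
0.022 0 
0.025 0 
0.028 0 
card 21824 0.013308303719123348 [ 0.00050612 -0.03428755  0.3189968 ] [0.02449991 0.10464065 0.41952898]
```

View pics/w2.png

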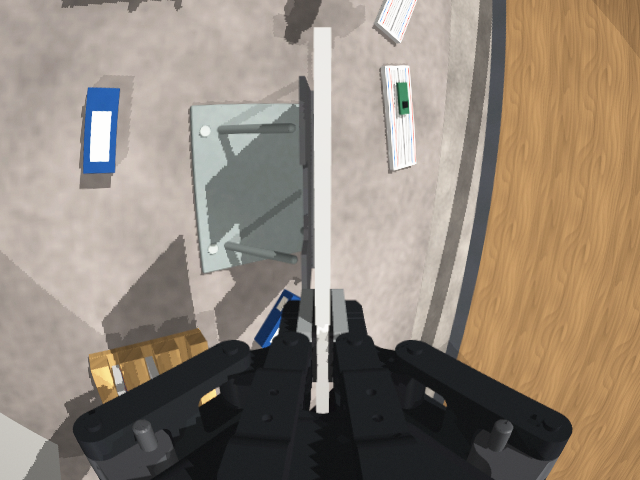

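The card is held edge-on at column ~321 (rows 28–410), just in front of the plate edge at ~306. The struts run to the plate's back at (255,128) and (265,255). The stand frame checks out: top at 148.5 mm, notch ±40 mm, sides ±113 mm. Lowering now.

step_arm(moves=[{"tx":0,"ty":-0.002,"tz":0.02,"ax":0,"ay":0,"az":0,"fingers":1},{"tx":0,"ty":-0.004,"tz":0.06,"ax":0,"ay":0,"az":0,"fingers":1},{"tx":0,"ty":-0.006,"tz":0.1,"ax":0,"ay":0,"az":0,"fingers":1},{"tx":0,"ty":-0.008,"tz":0.14,"ax":0,"ay":0,"az":0,"fingers":1},{"tx":0,"ty":-0.01,"tz":0.18,"ax":0,"ay":0,"az":0,"fingers":1},{"tx":0,"ty":-0.01,"tz":0.22,"ax":0,"ay":0,"az":0,"fingers":1},{"tx":0,"ty":-0.01,"tz":0.25,"ax":0,"ay":0,"az":0,"fingers":1},{"tx":0,"ty":-0.01,"tz":0.27,"ax":0,"ay":0,"az":0,"fingers":1},{"tx":0,"ty":-0.01,"tz":0.285,"ax":0,"ay":0,"az":0,"fingers":1},{"tx":0,"ty":-0.01,"tz":0.298,"ax":0,"ay":0,"az":0,"fingers":1},{"tx":0,"ty":-0.01,"tz":0.298,"ax":0,"ay":0,"az":0,"fingers":1}])

```text
time_s: 8.35
ee_pos: [0.5998, -0.0436, 0.1647]
eef_rot: [1.784, 1.98, 0.624]
wrist_force: [-0.2, 0.2, -1.5]
opening: 0.0042
grasp_force: 58.8
```

```bash
cat >> h.py <<'E'
A=np.stack([m,yd,zd],1)
E
python3 - <<'E'
from h import *
im,d,X,s=wcloud();cv2.imwrite("pics/w3.png",im);np.save("pics/w3.npy",X)
print(s['time_s'],(s['ee_pos']-O)@A,s['wrist_force'],'R err',np.degrees(R.from_matrix(T.T@R.from_rotvec(s['eef_rot']).as_matrix()).as_rotvec()))
q=(X.reshape(-1,3)-O)@A
for lo,hi in((.045,.1),(-.1,-.045)):
    for z0,z1 in((.10,.15),(.155,.175)):
        c=q[(q[:,1]>lo)&(q[:,1]<hi)&(q[:,2]>z0)&(q[:,2]<z1)&(abs(q[:,0])<.03)]
        if len(c):print(lo,z0,len(c),np.histogram(c[:,0],bins=np.arange(-.01,.021,.002))[0],np.percentile(c[:,2],99))
ca=q[(q[:,2]>.155)&(abs(q[:,0]-.007)<.006)];print('card y,z max',ca[:,1:].max(0))
w=np.load("pics/w2.npy").reshape(-1,3);w=(w-O)@A
st=w[(w[:,0]<-.009)&(w[:,0]>-.04)&(abs(abs(w[:,1])-.07)<.012)&(w[:,2]>0)&(w[:,2]<.15)]
for a in np.arange(.02,.15,.01):
    c=st[(st[:,2]>a)&(st[:,2]<a+.01)]
    if len(c):print('strut',round(a,2),len(c),c[:,0].max().round(4))
E
```

```text
8.35 [ 0.00677547 -0.00255323  0.14964265] [-0.21566802  0.24615038 -1.48869822] R err [ 0.04783844 -0.00952813  0.02737133]
0.045 0.1 2981 [   0    0  711  859 1411    0    0    0    0    0    0    0    0    0
    0] 0.14845488759487369
0.045 0.155 3062 [   0    0    0    0    0    0    0  508 1158 1267  129    0    0    0
    0] 0.17059273973438496
-0.1 0.1 4 [0 0 0 0 4 0 0 0 0 0 0 0 0 0 0] 0.1054328675623257
card y,z max [0.10408721 0.23401256]
strut 0.07 187 -0.0244
strut 0.08 263 -0.0131
```

step_arm(moves=[{"tx":0.001,"ty":-0.002,"tz":0.012,"ax":0,"ay":0,"az":0,"fingers":1},{"tx":0.001,"ty":-0.003,"tz":0.022,"ax":0,"ay":0,"az":0,"fingers":1},{"tx":0.001,"ty":-0.0035,"tz":0.028,"ax":0,"ay":0,"az":0,"fingers":1},{"tx":0.001,"ty":-0.0035,"tz":0.032,"ax":0,"ay":0,"az":0,"fingers":1},{"tx":0.001,"ty":-0.0035,"tz":0.034,"ax":0,"ay":0,"az":0,"fingers":1},{"tx":0.001,"ty":-0.0035,"tz":0.034,"ax":0,"ay":0,"az":0,"fingers":1}])

```text
time_s: 9.0
ee_pos: [0.6096, -0.0415, 0.1476]
eef_rot: [1.782, 1.98, 0.624]
wrist_force: [0.2, 0.5, -2.2]
opening: 0.0043
grasp_force: 58.9
```

step_arm(moves=[{"tx":0,"ty":0,"tz":0.001,"ax":0,"ay":0,"az":0,"fingers":1},{"tx":0,"ty":0,"tz":0.002,"ax":0,"ay":0,"az":0,"fingers":1}])

```text
time_s: 9.2
ee_pos: [0.6104, -0.0416, 0.1469]
eef_rot: [1.782, 1.979, 0.624]
wrist_force: [-0.2, -0.7, -1.0]
opening: 0.0041
grasp_force: 58.9
```

```bash
python3 - <<'E'
from h import *
s=r.read_state();print(s['time_s'],(s['ee_pos']-O)@A,s['wrist_force']@A)
E
```

```text
9.2 [ 0.00534114 -0.00163727  0.12898376] [-0.77149075 -0.66883924 -0.64877398]
```

step_arm(moves=[{"tx":0,"ty":-0.001,"tz":0.0015,"ax":0,"ay":0,"az":0,"fingers":1},{"tx":0,"ty":-0.002,"tz":0.0025,"ax":0,"ay":0,"az":0,"fingers":1},{"tx":0,"ty":-0.002,"tz":0.0025,"ax":0,"ay":0,"az":0,"fingers":1}])

```text
time_s: 9.5
ee_pos: [0.6103, -0.0416, 0.1452]
eef_rot: [1.782, 1.979, 0.624]
wrist_force: [-2.5, -0.7, 2.3]
opening: 0.0042
grasp_force: 59.6
```

step_arm(moves=[{"tx":0,"ty":-0.001,"tz":0.0015,"ax":0,"ay":0,"az":0,"fingers":1},{"tx":0,"ty":-0.002,"tz":0.0015,"ax":0,"ay":0,"az":0,"fingers":1}])

```text
time_s: 9.7
ee_pos: [0.6102, -0.0416, 0.1451]
eef_rot: [1.78, 1.979, 0.626]
wrist_force: [-11.4, 1.6, 14.0]
opening: 0.0044
grasp_force: 62.1
```

```bash
python3 - <<'E'
from h import *
s=r.read_state();print(s['time_s'],(s['ee_pos']-O)@A,s['wrist_force']@A)
E
```

```text
9.7 [ 0.00416167 -0.00165268  0.12756015] [-1.13143326  2.73766386 17.92011429]
```

step_arm(moves=[{"tx":0,"ty":-0.0015,"tz":-0.001,"ax":0,"ay":0,"az":0,"fingers":1},{"tx":0,"ty":-0.003,"tz":-0.001,"ax":0,"ay":0,"az":0,"fingers":1},{"tx":0,"ty":-0.003,"tz":-0.001,"ax":0,"ay":0,"az":0,"fingers":1}])

```text
time_s: 10.0
ee_pos: [0.6086, -0.0419, 0.144]
eef_rot: [1.781, 1.978, 0.625]
wrist_force: [-4.0, 1.2, 5.9]
opening: 0.0039
grasp_force: 60.4
```

```bash
python3 - <<'E'
from h import *
s=r.read_state();print(s['time_s'],(s['ee_pos']-O)@A,s['wrist_force']@A)
im,d,X,s=wcloud()
q=(X.reshape(-1,3)-O)@A
for lo,hi in((.045,.075),(.075,.104)):
    c=q[(q[:,1]>lo)&(q[:,1]<hi)&(q[:,2]>.142)&(q[:,2]<.155)&(abs(q[:,0])<.02)]
    h=np.histogram(c[:,0],bins=np.arange(-.01,.012,.001))[0];print(h,[np.median(c[(c[:,0]>a)&(c[:,0]<a+.002),2]).round(4) for a in(-.004,-.002,.002,.004)])
ca=q[(q[:,2]>.14)&(q[:,2]<.155)&(q[:,0]>.001)&(q[:,0]<.006)&(q[:,1]<.125)];print('card y max',np.percentile(ca[:,1],99.5))
E
```

```text
10.0 [ 0.0021357  -0.00177151  0.1275981 ] [0.27001866 1.64301838 7.02322489]
[  0   0   0   0 193 337 327 336 316 220 197 295 391 296 297 134   0   0
   0   0   0] [np.float64(0.147), np.float64(0.1469), np.float64(0.147), np.float64(0.147)]
[  0   0   0   0 208 320 352 292 381 153 225 288 384 290 364 115   0   0
   0   0   0] [np.float64(0.147), np.float64(0.147), np.float64(0.147), np.float64(0.1471)]
card y max 0.1046553437856824
```

step_arm(moves=[{"tx":0,"ty":-0.0015,"tz":-0.001,"ax":0,"ay":0,"az":0,"fingers":1},{"tx":0,"ty":-0.002,"tz":-0.001,"ax":0,"ay":0,"az":0,"fingers":1},{"tx":0,"ty":-0.002,"tz":-0.001,"ax":0,"ay":0,"az":0,"fingers":1}])

```text
time_s: 10.35
ee_pos: [0.6075, -0.0421, 0.1436]
eef_rot: [1.781, 1.978, 0.625]
wrist_force: [4.7, 2.6, 2.2]
opening: 0.0038
grasp_force: 59.7
```

```bash
python3 - <<'E'
from h import *
s=r.read_state();print(s['time_s'],(s['ee_pos']-O)@A,s['wrist_force']@A)
E
```

```text
10.35 [ 0.00105009 -0.00189039  0.12791829] [ 5.3051297   2.05134431 -0.99549316]
```

step_arm(moves=[{"tx":0,"ty":0,"tz":0,"ax":0,"ay":0,"az":0,"fingers":0.6},{"tx":0,"ty":0,"tz":0,"ax":0,"ay":0,"az":0,"fingers":0.2},{"tx":0,"ty":0,"tz":0,"ax":0,"ay":0,"az":0,"fingers":0},{"tx":0,"ty":0,"tz":0,"ax":0,"ay":0,"az":0,"fingers":0},{"tx":0,"ty":0,"tz":-0.03,"ax":0,"ay":0,"az":0,"fingers":0},{"tx":0,"ty":0,"tz":-0.07,"ax":0,"ay":0,"az":0,"fingers":0},{"tx":0,"ty":0,"tz":-0.12,"ax":0,"ay":0,"az":0,"fingers":0},{"tx":0,"ty":0,"tz":-0.18,"ax":0,"ay":0,"az":0,"fingers":-0.5},{"tx":0,"ty":0,"tz":-0.22,"ax":0,"ay":0,"az":0,"fingers":-1},{"tx":0,"ty":0,"tz":-0.22,"ax":0,"ay":0,"az":0,"fingers":-1},{"tx":0,"ty":0,"tz":-0.22,"ax":0,"ay":0,"az":0,"fingers":-1}])

```text
time_s: 11.45
ee_pos: [0.5313, -0.05, 0.251]
eef_rot: [1.781, 1.978, 0.624]
wrist_force: [-0.3, -0.3, -0.1]
opening: 0.0854
grasp_force: 0.0
```

```bash
python3 - <<'E'
from h import *
im,d,X,s=wcloud();cv2.imwrite("pics/w4.png",im)
print(s['time_s'],(s['ee_pos']-O)@A,s['wrist_force']@A)
q=(X.reshape(-1,3)-O)@A
c=q[(abs(q[:,0])<.012)&(abs(q[:,1])<.12)&(q[:,2]>.135)&(q[:,2]<.16)]
for lo,hi in((.045,.104),(-.104,-.045)):
    k=c[(c[:,1]>lo)&(c[:,1]<hi)];print(np.histogram(k[:,0],bins=np.arange(-.01,.012,.001))[0],[np.median(k[(k[:,0]>a)&(k[:,0]<a+.002),2]).round(4) for a in(-.004,.002,.004)])
ca=c[c[:,0]>.002];print('card y',np.percentile(ca[:,1],[.5,99.5]))
pl=c[c[:,0]<-.002];print('plate y',np.percentile(pl[:,1],[.5,99.5]))
ims,ds=vision.get_image("side");cv2.imwrite("pics/s2.png",cv2.resize(ims[180:340,330:470],None,fx=4,fy=3.7))
Y=(cloud("side",ds).reshape(-1,3)-O)@A
f=Y[(abs(Y[:,0]-.005)<.008)&(abs(Y[:,1])<.09)&(Y[:,2]>.02)&(Y[:,2]<.14)]
k,*_=np.linalg.lstsq(np.c_[f[:,1:],np.ones(len(f))],f[:,0],rcond=None);print('card face (x slope y, z, x0)',k)
imt,dt=vision.get_image("top");Z=cloud("top",dt).reshape(-1,3);np.save("pics/top2.npy",dt)
Z1=(Z-O)@A;f=Z1[(abs(Z1[:,0]-.005)<.008)&(abs(Z1[:,1])<.09)&(Z1[:,2]>.02)&(Z1[:,2]<.14)]
k,*_=np.linalg.lstsq(np.c_[f[:,1:],np.ones(len(f))],f[:,0],rcond=None);print('card face top',k,len(f))
E
```

```text
11.45 [-1.19832879e-04 -1.77613190e-03  2.59838548e-01] [-0.38671228 -0.25628397  0.10309407]
[  0   0   0   0  55 175 109 159 181  91 180  89 181  90  88   0   0   0
   0   0   0] [np.float64(0.1471), np.float64(0.147), np.float64(0.1469)]
[  0   0   0   0  48  82  72 115  74  64 131  65  66 102  27   0   0   0
   0   0   0] [np.float64(0.147), np.float64(0.1469), np.float64(0.1468)]
card y [-0.10342582  0.10409344]
plate y [-0.1146118   0.11444831]
card face (x slope y, z, x0) [ 0.00082457 -0.00222903  0.00501935]
card face top [-0.00148724 -0.00266153  0.00556223] 2057
```

View pics/s2.png

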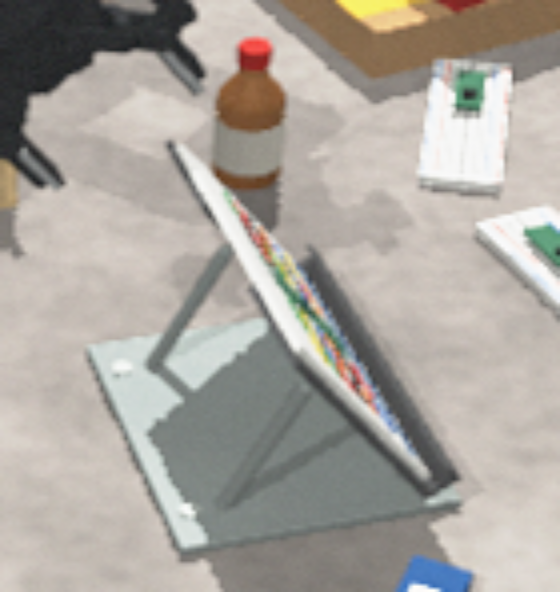

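The picture shows the card flat on the plate with its printed face outward and its lower edge behind the lip near (430,480). It is centred within 0.5 mm and the tops are level. Next, the clip.

```bash
python3 - <<'E'
from h import *
move([.503,.276,.26],frame(7.4,0))
E
```

```text
t [ 0.5443  0.0186 -0.0084] a [ 0.1939  0.0021 -0.0076] mm 327 deg 35
```

step_arm(moves=[{"tx":0.05,"ty":0,"tz":-0.02,"ax":0,"ay":0,"az":0,"fingers":-1},{"tx":0.12,"ty":0.005,"tz":-0.02,"ax":0.03,"ay":0,"az":0,"fingers":-1},{"tx":0.2,"ty":0.01,"tz":-0.02,"ax":0.07,"ay":0,"az":0,"fingers":-1},{"tx":0.28,"ty":0.015,"tz":-0.02,"ax":0.11,"ay":0,"az":0,"fingers":-1},{"tx":0.36,"ty":0.018,"tz":-0.01,"ax":0.15,"ay":0.002,"az":-0.005,"fingers":-1},{"tx":0.43,"ty":0.0186,"tz":-0.0084,"ax":0.18,"ay":0.002,"az":-0.0076,"fingers":-1},{"tx":0.5,"ty":0.0186,"tz":-0.0084,"ax":0.194,"ay":0.002,"az":-0.0076,"fingers":-1},{"tx":0.544,"ty":0.0186,"tz":-0.0084,"ax":0.194,"ay":0.002,"az":-0.0076,"fingers":-1},{"tx":0.544,"ty":0.0186,"tz":-0.0084,"ax":0.194,"ay":0.002,"az":-0.0076,"fingers":-1},{"tx":0.544,"ty":0.0186,"tz":-0.0084,"ax":0.194,"ay":0.002,"az":-0.0076,"fingers":-1}])

```text
time_s: 12.6
ee_pos: [0.5027, 0.2759, 0.2592]
eef_rot: [2.07, 2.361, -0.004]
wrist_force: [0.0, -0.2, -0.7]
opening: 0.0855
grasp_force: 0.0
```

```bash
python3 - <<'E'
from h import *
im,d,X,s=wcloud();cv2.imwrite("pics/w5.png",im);np.save("pics/w5.npy",X)
print(s['time_s'],s['ee_pos'])
b,g,rr=[im[...,i].astype(int) for i in range(3)]
org=(rr>120)&(rr-b>70)&(rr-g>50)
P=X[org];P=P[np.all((P>[.44,.2,.04])&(P<[.57,.36,.18]),1)]
print('orange',len(P),P.min(0),P.max(0))
for z0,z1 in((.138,.15),(.12,.138),(.1,.12)):
    a=P[(P[:,2]>z0)&(P[:,2]<z1)]
    if len(a)<10: continue
    mid=np.median(a[:,0]);f=a[a[:,0]>(P[:,0].min()+P[:,0].max())/2];n=a[a[:,0]<=(P[:,0].min()+P[:,0].max())/2]
    for nm,q in(('far',f),('near',n)):
        if len(q)>5:
            k=np.polyfit(q[:,1],q[:,0],1);print(z0,nm,len(q),'y',np.percentile(q[:,1],[1,99]).round(4),'x',np.percentile(q[:,0],[1,50,99]).round(4),'slope',k[0].round(3))
W=X.reshape(-1,3);w=W[(W[:,2]>.066)&(W[:,2]<.074)&(W[:,0]>.47)&(W[:,0]<.53)&(W[:,1]>.2)&(W[:,1]<.4)]
if len(w)>20:k=np.polyfit(w[:,1],w[:,0],1);print('wall slope',k,len(w),'x at .276',np.polyval(k,.276),np.std(w[:,0]-np.polyval(k,w[:,1])),np.median(w[:,2]))
for t in("clip_grip","clip","clip_jaw"):
    for o in finder.mark_of("wrist",t)[:2]:u,v=np.int32(o['location']);print(t,o['conf'],u,v,X[v,u])
E
```

```text
12.6 [0.50274259 0.27592924 0.25920435]
orange 2245 [0.46949346 0.22860043 0.04195444] [0.53309417 0.29746205 0.14442242]
0.138 far 472 y [0.2697 0.2963] x [0.5216 0.5266 0.5323] slope -0.125
0.138 near 448 y [0.2617 0.2886] x [0.4698 0.4752 0.4801] slope -0.127
0.12 far 324 y [0.269  0.2963] x [0.517  0.5205 0.5245] slope -0.056
0.12 near 371 y [0.2628 0.2893] x [0.4727 0.481  0.4852] slope -0.214
0.1 far 293 y [0.2681 0.2954] x [0.5118 0.5157 0.52  ] slope -0.066
0.1 near 318 y [0.2642 0.2903] x [0.4784 0.4861 0.4903] slope -0.209
wall slope [-0.05645546  0.51015927] 1847 x at .276 0.4945775652239388 0.008345945286901937 0.07067298297054037
clip_grip 0.77 320 226 [0.50221873 0.2680592  0.09287571]
clip 0.65 321 212 [0.50147465 0.2801357  0.09329543]
clip 0.25 320 201 [0.49945664 0.28931314 0.09390608]
clip_jaw 0.66 319 202 [0.49875987 0.28838033 0.09389767]
```

View pics/w5.png

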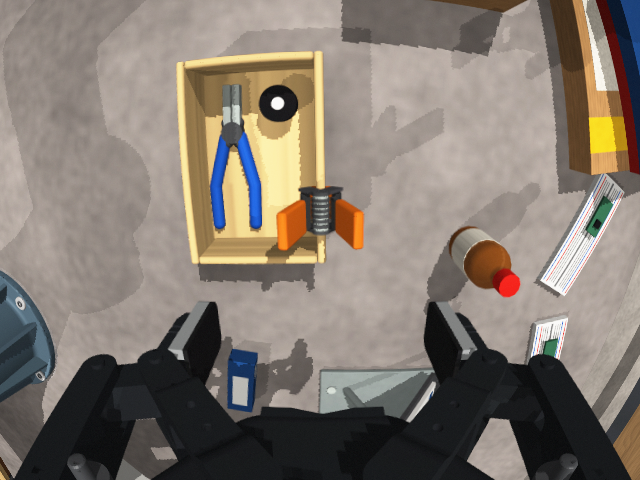

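The clip is at (320,215) with orange handles at (291,225) and (348,225), centred at (0.501, 0.279), tips at z 0.144, yaw ~7.4°. That matches its expected height. Descending on it.

```bash
python3 - <<'E'
from h import *
move([.501,.279,.123],frame(7.4,0))
E
```

```text
t [ 0.0087 -0.0035  0.2297] a [ 0.0005  0.0006 -0.0006] mm 138 deg 0
```

step_arm(moves=[{"tx":0.009,"ty":-0.0035,"tz":0.01,"ax":0,"ay":0,"az":0,"fingers":-1},{"tx":0.009,"ty":-0.0035,"tz":0.05,"ax":0,"ay":0,"az":0,"fingers":-1},{"tx":0.009,"ty":-0.0035,"tz":0.1,"ax":0,"ay":0,"az":0,"fingers":-1},{"tx":0.009,"ty":-0.0035,"tz":0.15,"ax":0,"ay":0,"az":0,"fingers":-1},{"tx":0.009,"ty":-0.0035,"tz":0.19,"ax":0,"ay":0,"az":0,"fingers":-1},{"tx":0.009,"ty":-0.0035,"tz":0.22,"ax":0,"ay":0,"az":0,"fingers":-1},{"tx":0.009,"ty":-0.0035,"tz":0.23,"ax":0,"ay":0,"az":0,"fingers":-1},{"tx":0.009,"ty":-0.0035,"tz":0.23,"ax":0,"ay":0,"az":0,"fingers":-1},{"tx":0.009,"ty":-0.0035,"tz":0.23,"ax":0,"ay":0,"az":0,"fingers":-1}])

```text
time_s: 13.7
ee_pos: [0.5015, 0.2805, 0.1241]
eef_rot: [2.072, 2.357, 0.003]
wrist_force: [-0.3, -0.2, -0.7]
opening: 0.0853
grasp_force: 0.0
```

```bash
python3 - <<'E'
from h import *
im,d,X,s=wcloud()
print(s['time_s'],s['ee_pos'],s['wrist_force'],s['opening'])
R0=R.from_rotvec(s['eef_rot']).as_matrix()
b,g,rr=[im[...,i].astype(int) for i in range(3)]
P=(X[(rr>120)&(rr-b>70)&(rr-g>50)]-s['ee_pos'])@R0
P=P[np.all((P>[-.04,-.05,-.04])&(P<[.04,.05,.03]),1)]
for nm,a in(('+y',P[P[:,1]>0]),('-y',P[P[:,1]<0])):
    if len(a): print(nm,len(a),np.percentile(a,[2,50,98],axis=0).round(4).tolist())
move([.501,.279,.123],frame(7.4,0))
E
```

```text
13.7 [0.50147243 0.28048933 0.1241016 ] [-0.29910982 -0.22958    -0.65436286] 0.08529678427861836
+y 3921 [[-0.0128, 0.0118, -0.0188], [0.0036, 0.0204, -0.0074], [0.0128, 0.029, 0.0214]]
-y 4093 [[-0.0138, -0.0301, -0.0189], [0.0025, -0.0216, -0.0069], [0.012, -0.013, 0.0218]]
t [-0.0025 -0.0015  0.0024] a [ 0.0013  0.0004 -0.0001] mm 2 deg 0
```

step_arm(moves=[{"tx":0,"ty":-0.001,"tz":0.005,"ax":0,"ay":0,"az":0,"fingers":-1},{"tx":0,"ty":-0.001,"tz":0.005,"ax":0,"ay":0,"az":0,"fingers":-0.5},{"tx":0,"ty":-0.001,"tz":0.005,"ax":0,"ay":0,"az":0,"fingers":0},{"tx":0,"ty":-0.001,"tz":0.005,"ax":0,"ay":0,"az":0,"fingers":1},{"tx":0,"ty":-0.001,"tz":0.005,"ax":0,"ay":0,"az":0,"fingers":1},{"tx":0,"ty":-0.001,"tz":0.005,"ax":0,"ay":0,"az":0,"fingers":1},{"tx":0,"ty":-0.001,"tz":0.005,"ax":0,"ay":0,"az":0,"fingers":1},{"tx":0,"ty":-0.001,"tz":0.005,"ax":0,"ay":0,"az":0,"fingers":1},{"tx":0,"ty":-0.001,"tz":0.005,"ax":0,"ay":0,"az":0,"fingers":1}])

```text
time_s: 14.65
ee_pos: [0.5021, 0.2809, 0.1231]
eef_rot: [2.07, 2.356, 0.006]
wrist_force: [-2.4, -0.7, 14.4]
opening: 0.0279
grasp_force: 59.3
```

step_arm(moves=[{"tx":0,"ty":0,"tz":-0.01,"ax":0,"ay":0,"az":0,"fingers":1},{"tx":0,"ty":0,"tz":-0.04,"ax":0,"ay":0,"az":0,"fingers":1},{"tx":0,"ty":0,"tz":-0.08,"ax":0,"ay":0,"az":0,"fingers":1},{"tx":0,"ty":0,"tz":-0.13,"ax":0,"ay":0,"az":0,"fingers":1},{"tx":0,"ty":0,"tz":-0.18,"ax":0,"ay":0,"az":0,"fingers":1},{"tx":0,"ty":0,"tz":-0.24,"ax":0,"ay":0,"az":0,"fingers":1},{"tx":0,"ty":0,"tz":-0.28,"ax":0,"ay":0,"az":0,"fingers":1},{"tx":0,"ty":0,"tz":-0.3,"ax":0,"ay":0,"az":0,"fingers":1},{"tx":0,"ty":0,"tz":-0.3,"ax":0,"ay":0,"az":0,"fingers":1},{"tx":0,"ty":0,"tz":-0.3,"ax":0,"ay":0,"az":0,"fingers":1}])

```text
time_s: 15.65
ee_pos: [0.4993, 0.2804, 0.2985]
eef_rot: [2.073, 2.359, -0.003]
wrist_force: [0.1, 0.7, -1.6]
opening: 0.0279
grasp_force: 59.7
```

```bash
cat >> h.py <<'E'
def clipin(im,X,s):
    R0=R.from_rotvec(s['eef_rot']).as_matrix()
    b,g,rr=[im[...,i].astype(int) for i in range(3)]
    P=(X[(rr>110)&(rr-b>60)&(rr-g>45)]-s['ee_pos'])@R0
    return P[np.all((P>[-.05,-.05,-.05])&(P<[.05,.05,.13]),1)]
E
python3 - <<'E'
from h import *
im,d,X,s=wcloud();cv2.imwrite("pics/w6.png",im)
print(s['time_s'],s['ee_pos'],s['wrist_force'],s['opening'])
P=clipin(im,X,s)
print(len(P))
for a,b in((-.03,0),(0,.04),(.04,.07),(.07,.1)):
    q=P[(P[:,2]>a)&(P[:,2]<b)]
    if len(q)>5: print(a,len(q),np.percentile(q,[2,50,98],axis=0).round(4).tolist())
ims,ds=vision.get_image("side");cv2.imwrite("pics/s3.png",ims)
t=P0=S(0,.0775,.147+.2)
move(S(0,.0775,.32),T,s)
E
```

```text
15.65 [0.49925408 0.28036456 0.29853415] [ 0.07521781  0.6715077  -1.59407777] 0.02789042726153724
4511
-0.03 3186 [[-0.0136, -0.0131, -0.0172], [0.004, -0.0062, -0.0156], [0.0124, 0.0139, -0.0009]]
0 1110 [[-0.0104, -0.0138, 0.0004], [0.0117, 0.0068, 0.0119], [0.0125, 0.0139, 0.0265]]
0.04 10 [[0.0046, -0.0171, 0.0453], [0.013, 0.0125, 0.0507], [0.0157, 0.0167, 0.0651]]
0.07 205 [[0.0006, -0.0228, 0.0706], [0.0114, 0.012, 0.081], [0.0124, 0.0212, 0.0888]]
t [-0.4194 -0.072  -0.0021] a [-0.1945 -0.0017  0.0077] mm 255 deg 35
```

View pics/w6.png

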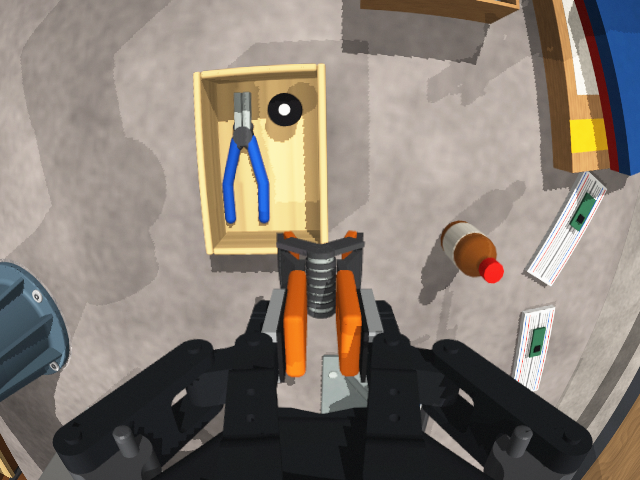

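The clip is held squeezed, with its jaws open at (290,240) and (350,240). The handles are centred in the pads and the tray is undisturbed. Moving to the pre-pose above edge_left.

step_arm(moves=[{"tx":-0.03,"ty":-0.004,"tz":-0.01,"ax":0,"ay":0,"az":0,"fingers":1},{"tx":-0.08,"ty":-0.012,"tz":-0.01,"ax":-0.02,"ay":0,"az":0,"fingers":1},{"tx":-0.14,"ty":-0.022,"tz":-0.01,"ax":-0.05,"ay":0,"az":0,"fingers":1},{"tx":-0.2,"ty":-0.033,"tz":-0.01,"ax":-0.09,"ay":0,"az":0.002,"fingers":1},{"tx":-0.26,"ty":-0.044,"tz":-0.008,"ax":-0.13,"ay":0,"az":0.005,"fingers":1},{"tx":-0.32,"ty":-0.055,"tz":-0.006,"ax":-0.16,"ay":-0.001,"az":0.007,"fingers":1},{"tx":-0.37,"ty":-0.065,"tz":-0.004,"ax":-0.18,"ay":-0.0017,"az":0.0077,"fingers":1},{"tx":-0.405,"ty":-0.07,"tz":-0.002,"ax":-0.19,"ay":-0.0017,"az":0.0077,"fingers":1},{"tx":-0.419,"ty":-0.072,"tz":-0.002,"ax":-0.1945,"ay":-0.0017,"az":0.0077,"fingers":1},{"tx":-0.419,"ty":-0.072,"tz":-0.002,"ax":-0.1945,"ay":-0.0017,"az":0.0077,"fingers":1},{"tx":-0.419,"ty":-0.072,"tz":-0.002,"ax":-0.1945,"ay":-0.0017,"az":0.0077,"fingers":1}])

```text
time_s: 16.85
ee_pos: [0.4889, 0.0257, 0.3007]
eef_rot: [1.784, 1.979, 0.625]
wrist_force: [0.5, 0.4, -1.8]
opening: 0.0282
grasp_force: 59.8
```

```bash
cat > chk.py <<'E'
from h import *
im,d,X,s=wcloud()
print(s['time_s'],(s['ee_pos']-O)@A,s['wrist_force']@A,'Rerr',np.degrees(R.from_matrix(T.T@R.from_rotvec(s['eef_rot']).as_matrix()).as_rotvec()))
q=(X.reshape(-1,3)-O)@A
c=q[(abs(q[:,0])<.012)&(abs(q[:,1])<.12)&(q[:,2]>.135)&(q[:,2]<.155)]
k=c[(c[:,1]>.045)&(c[:,1]<.104)];print('pair',len(k),np.percentile(k[:,0],[1,50,99]).round(4),np.median(k[:,2]) if len(k) else 0)
P=clipin(im,X,s);j=P[P[:,2]>.04];h=P[P[:,2]<.0]
print('jaw',len(j),np.percentile(j,[1,50,99],axis=0).round(4).tolist());print('hand',len(h),np.percentile(h,[1,50,99],axis=0).round(4).tolist())
move(S(0,.0775,.23),T,s)
E
python3 chk.py
```

```text
16.85 [0.00033247 0.07797612 0.32015801] [-0.56929255  0.3516844  -1.80503258] Rerr [-0.00227528  0.03137953  0.08921694]
pair 652 [-0.0054 -0.0005  0.0037] 0.1470049826820315
jaw 237 [[-0.0065, -0.0223, 0.0433], [0.0114, -0.0073, 0.0794], [0.016, 0.0218, 0.0902]]
hand 3180 [[-0.0142, -0.0126, -0.017], [0.0039, 0.0075, -0.0153], [0.0126, 0.0147, -0.0006]]
t [-0.0009 -0.0006  0.1503] a [ 0.     -0.0002 -0.0005] mm 90 deg 0
```

step_arm(moves=[{"tx":-0.001,"ty":-0.0015,"tz":0.02,"ax":0,"ay":0,"az":0,"fingers":1},{"tx":-0.001,"ty":-0.0015,"tz":0.05,"ax":0,"ay":0,"az":0,"fingers":1},{"tx":-0.001,"ty":-0.0015,"tz":0.08,"ax":0,"ay":0,"az":0,"fingers":1},{"tx":-0.001,"ty":-0.0015,"tz":0.105,"ax":0,"ay":0,"az":0,"fingers":1},{"tx":-0.001,"ty":-0.0015,"tz":0.125,"ax":0,"ay":0,"az":0,"fingers":1},{"tx":-0.001,"ty":-0.0015,"tz":0.125,"ax":0,"ay":0,"az":0,"fingers":1},{"tx":-0.001,"ty":-0.0015,"tz":0.125,"ax":0,"ay":0,"az":0,"fingers":1}])

```text
time_s: 17.6
ee_pos: [0.5314, 0.0306, 0.2394]
eef_rot: [1.782, 1.981, 0.626]
wrist_force: [0.4, -0.5, -0.6]
opening: 0.0278
grasp_force: 59.8
```

```bash
sed -i 's/^move.*/move(S(-.0005,.0775,.1985),T,s);cv2.imwrite("pics\/w7_%d.png"%(s["time_s"]*100),im)/' chk.py; python3 chk.py; ls pics | grep w7
```

```text
17.6 [2.18641460e-04 7.83357372e-02 2.45444166e-01] [-0.06808798 -0.5071544  -0.70311077] Rerr [-0.03699515  0.10319536 -0.04491437]
pair 550 [-0.0056 -0.0008  0.0037] 0.14700487011548657
jaw 235 [[-0.0068, -0.0224, 0.043], [0.0113, -0.0073, 0.0799], [0.0159, 0.0218, 0.0894]]
hand 3188 [[-0.0142, -0.0127, -0.0169], [0.0039, 0.0075, -0.0152], [0.0126, 0.0147, -0.0006]]
t [-0.0015 -0.0012  0.0782] a [ 0.0002 -0.0006  0.0002] mm 47 deg 0
w7_1760.png
```

step_arm(moves=[{"tx":-0.0015,"ty":-0.0012,"tz":0.015,"ax":0,"ay":0,"az":0,"fingers":1},{"tx":-0.0015,"ty":-0.0012,"tz":0.03,"ax":0,"ay":0,"az":0,"fingers":1},{"tx":-0.0015,"ty":-0.0012,"tz":0.045,"ax":0,"ay":0,"az":0,"fingers":1},{"tx":-0.0015,"ty":-0.0012,"tz":0.057,"ax":0,"ay":0,"az":0,"fingers":1},{"tx":-0.0015,"ty":-0.0012,"tz":0.066,"ax":0,"ay":0,"az":0,"fingers":1},{"tx":-0.0015,"ty":-0.0012,"tz":0.072,"ax":0,"ay":0,"az":0,"fingers":1},{"tx":-0.0015,"ty":-0.0012,"tz":0.072,"ax":0,"ay":0,"az":0,"fingers":1}])

```text
time_s: 18.35
ee_pos: [0.5558, 0.0313, 0.2033]
eef_rot: [1.783, 1.979, 0.626]
wrist_force: [-0.4, -0.7, -0.9]
opening: 0.0278
grasp_force: 59.8
```

```bash
python3 chk.py; ls pics | grep w7
```

```text
18.35 [-0.00056029  0.07652715  0.2019807 ] [-0.87225454 -0.67913142 -0.48255121] Rerr [-0.05787106  0.04030572  0.02981694]
pair 824 [-0.0117 -0.0006  0.0116] 0.14724725660889648
jaw 214 [[-0.0075, -0.0223, 0.0433], [0.0113, 0.0131, 0.0798], [0.0156, 0.0218, 0.0898]]
hand 3189 [[-0.0143, -0.0126, -0.017], [0.0039, 0.0075, -0.0152], [0.0125, 0.0146, -0.0005]]
t [0.0016 0.0001 0.0058] a [ 0.0003 -0.0002 -0.0002] mm 4 deg 0
w7_1760.png
w7_1835.png
```

step_arm(moves=[{"tx":0.001,"ty":0,"tz":0.003,"ax":0,"ay":0,"az":0,"fingers":1},{"tx":0.001,"ty":0,"tz":0.0055,"ax":0,"ay":0,"az":0,"fingers":1},{"tx":0.001,"ty":0,"tz":0.0055,"ax":0,"ay":0,"az":0,"fingers":1}])

```text
time_s: 18.7
ee_pos: [0.558, 0.032, 0.202]
eef_rot: [1.781, 1.978, 0.627]
wrist_force: [-3.4, 1.4, 2.2]
opening: 0.0278
grasp_force: 60.4
```

View pics/w7_1835.png

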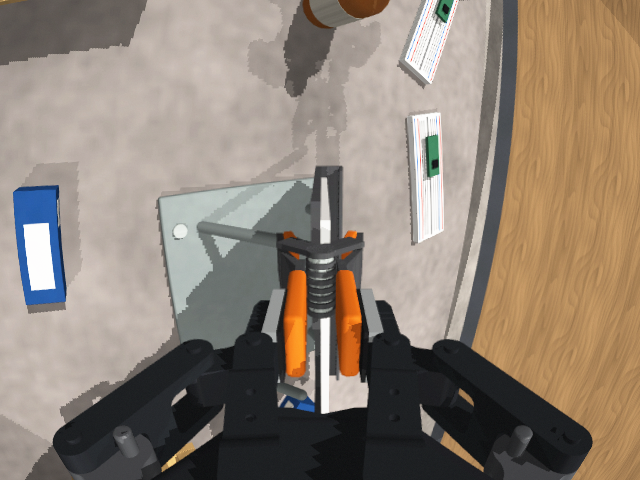

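The pair at column 323 runs between both jaws, and the barrel is just touching the edge (~4 N). Releasing.

step_arm(moves=[{"tx":0,"ty":0,"tz":0.001,"ax":0,"ay":0,"az":0,"fingers":0.3},{"tx":0,"ty":0,"tz":0.002,"ax":0,"ay":0,"az":0,"fingers":0.1},{"tx":0,"ty":0,"tz":0.003,"ax":0,"ay":0,"az":0,"fingers":-0.1},{"tx":0,"ty":0,"tz":0.003,"ax":0,"ay":0,"az":0,"fingers":-0.4},{"tx":0,"ty":0,"tz":0.003,"ax":0,"ay":0,"az":0,"fingers":-1},{"tx":0,"ty":0,"tz":0.003,"ax":0,"ay":0,"az":0,"fingers":-1},{"tx":0,"ty":0,"tz":0.003,"ax":0,"ay":0,"az":0,"fingers":-1},{"tx":0,"ty":0,"tz":0.003,"ax":0,"ay":0,"az":0,"fingers":-1}])

```text
time_s: 19.5
ee_pos: [0.5588, 0.0321, 0.2001]
eef_rot: [1.782, 1.978, 0.627]
wrist_force: [0.3, -0.7, -0.0]
opening: 0.0851
grasp_force: 0.0
```

```bash
python3 chk.py
```

```text
19.5 [1.46026530e-04 7.69801895e-02 1.97530410e-01] [ 0.21590365 -0.70639471 -0.17484609] Rerr [-0.14566542  0.00765589  0.01590531]
pair 773 [-0.0117 -0.0004  0.0115] 0.14724179881798052
jaw 165 [[-0.0134, -0.011, 0.0562], [0.0119, 0.006, 0.0729], [0.0162, 0.0104, 0.084]]
hand 5682 [[-0.014, -0.0287, -0.0223], [0.0028, -0.0169, -0.0174], [0.0126, 0.0281, -0.0005]]
t [ 0.0009 -0.0011 -0.0016] a [ 0.0008 -0.     -0.0001] mm 1 deg 0
```

step_arm(moves=[{"tx":0,"ty":-0.0005,"tz":-0.01,"ax":0,"ay":0,"az":0,"fingers":-1},{"tx":0,"ty":-0.0005,"tz":-0.04,"ax":0,"ay":0,"az":0,"fingers":-1},{"tx":0,"ty":-0.0005,"tz":-0.08,"ax":0,"ay":0,"az":0,"fingers":-1},{"tx":0,"ty":-0.0005,"tz":-0.13,"ax":0,"ay":0,"az":0,"fingers":-1},{"tx":0,"ty":-0.0005,"tz":-0.18,"ax":0,"ay":0,"az":0,"fingers":-1},{"tx":0,"ty":-0.0005,"tz":-0.22,"ax":0,"ay":0,"az":0,"fingers":-1},{"tx":0,"ty":-0.0005,"tz":-0.22,"ax":0,"ay":0,"az":0,"fingers":-1},{"tx":0,"ty":-0.0005,"tz":-0.22,"ax":0,"ay":0,"az":0,"fingers":-1}])

```text
time_s: 20.35
ee_pos: [0.483, 0.0239, 0.3081]
eef_rot: [1.781, 1.977, 0.627]
wrist_force: [0.7, 0.4, -0.1]
opening: 0.0855
grasp_force: 0.0
```

```bash
python3 - <<'E'
from h import *
im,d,X,s=wcloud();cv2.imwrite("pics/w8.png",im)
print(s['time_s'],(s['ee_pos']-O)@A)
b,g,rr=[im[...,i].astype(int) for i in range(3)]
P=(X[(rr>110)&(rr-b>60)&(rr-g>45)]-O)@A;P=P[np.all((P>[-.05,.03,.08])&(P<[.05,.12,.24]),1)]
for a,c in((.08,.15),(.165,.19),(.19,.24)):
    q=P[(P[:,2]>a)&(P[:,2]<c)];print(a,len(q),np.percentile(q,[1,50,99],axis=0).round(4).tolist() if len(q) else '')
q=(X.reshape(-1,3)-O)@A
c=q[(abs(q[:,0])<.009)&(abs(q[:,1])<.12)&(q[:,2]>.135)&(q[:,2]<.155)]
for lo,hi in((.094,.104),(-.104,-.045)):
    k=c[(c[:,1]>lo)&(c[:,1]<hi)];print('pair',len(k),np.percentile(k[:,0],[1,99]).round(4),np.median(k[:,2]))
ca=c[c[:,0]>.002];print('card y',np.percentile(ca[:,1],[.5,99.5]))
ims,ds=vision.get_image("side");cv2.imwrite("pics/s4.png",cv2.resize(ims[160:340,270:470],None,fx=3.6,fy=3.3))
Y=(cloud("side",ds).reshape(-1,3)-O)@A
f=Y[(abs(Y[:,0]-.005)<.008)&(Y[:,1]>-.09)&(Y[:,1]<.05)&(Y[:,2]>.02)&(Y[:,2]<.14)]
k,*_=np.linalg.lstsq(np.c_[f[:,1:],np.ones(len(f))],f[:,0],rcond=None);print('card face',k,len(f))
E
```

```text
20.35 [-0.00035735  0.07679385  0.32975947]
0.08 21 [[-0.0218, 0.0697, 0.0894], [0.0068, 0.083, 0.1322], [0.0093, 0.0888, 0.1335]]
0.165 352 [[-0.0191, 0.0631, 0.1765], [0.0112, 0.0801, 0.1838], [0.0187, 0.0895, 0.1898]]
0.19 1861 [[-0.0289, 0.0624, 0.1904], [-0.0148, 0.0775, 0.2145], [0.0279, 0.0894, 0.22]]
pair 131 [-0.0048  0.0037] 0.14697134674133347
pair 452 [-0.0052  0.0043] 0.14702867846948758
card y [-0.1034712   0.10451266]
card face [ 0.00191177 -0.00189271  0.00503269] 366
```

View pics/s4.png

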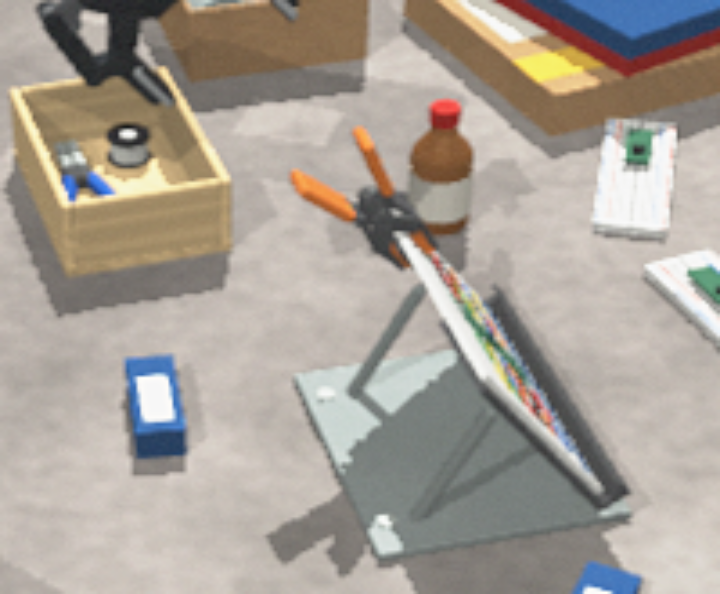

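The clip at (390,215) pinches chart and plate in line with the slope, 76 mm left of the middle. The chart is still flat and centred, and the robot is clear. Handing in.

```bash
python3 -c "
from h import *
print(r.hand_in())"
```

```text
the job is handed in; nothing more can be done
None
```

The wiring chart is on the stand's ledge, printed face out, centred to within about 1 mm and flat on the backplate. The orange clip pinches chart and plate to the left of the notch, and the job was handed in at about 20 s of the 61 s allowed (no verdict was returned).

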